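Close the thru-axle on the hub stand

ROBOT

A 7-joint arm with a two-finger parallel gripper is mounted at the origin on the work surface. World frame = base frame: x ahead of the robot, y to its left, z up, the work surface at z = 0. Lengths are in m, angles in rad, forces in N, time in s.
With the tool pointing down it reaches from about 0.4 to 0.9 m from the base axis. Payload 5.5 kg.
Tool frame: the origin (TCP) lies between the finger pads; the fingertips stand 25 mm ahead of it and the grasp point (between the pads) lies 6 mm ahead of it; x points along the fingers, z is the direction in which the jaws open and shut, and the axes are right-handed (so a half turn about x gives the same grasp; the last joint's range is limited). The gripper opens to 92 mm and grips with 3 to 60 N. Pads are 19 mm wide; open, the fingers measure 130 mm over their backs; the gripper's body (75 mm by 190 mm) begins 47 mm behind the grasp point.
Start: joints at [1.415, 0.501, -0.427, 1.55, 0.221, 1.138, -0.21], TCP at [0.264, -0.594, 0.221] pointing down, gripper open.
Joint ranges: [-2.88, 2.88], [-0.31, 2.03], [-1.54, 1.56], [0.2, 2.42], [-1.41, 4.55], [0.19, 2.02], [-2.57, 2.57]. Speed limits (rad/s): [2.57, 2.57, 3.14, 3.14, 3.14, 3.14, 3.14].

INTERFACE

Orientations are given as a rotation vector (axis times angle).
In Python, from workcell import bot gives the robot as it stands.
- The arm moves only by the tool send_rows, never from a script. Its argument "moves" is a list of rows, each an object of numbers: "x", "y", "z": the shift along the world's x, y, z in cm; "twist": the turn about the world's z in rad; "jaw": the closure, from -1 (fully open) to 1 (shut), so that 0 is half open. In form: [{"x": .., "y": .., "z": .., "twist": .., "jaw": ..}, ...]. A call has 1 to 12 rows; each row shifts and turns the pose as measured when the row begins; what a row does not reach is not made up. A row lasts 1/8 s, in which the tool goes at most 62.5 mm and 10.7 degrees, less where a joint would pass 70% of its speed; a pose out of reach is approached as far as the arm can. A call is refused whole if a number of a shift passes 6.25 or a number of a turn 0.188, either way. A call with a gripper value outside its range is refused whole. The fingers move at their own pace and stop on an object; "newtons" is the grip in N (left out, the last holds). Time passes only in rows, so rows that do not move let the fingers close. It gives the time, the measured TCP pose, the force and the opening at its end, in the units of the state.
- bot.read_state(): the state, without advancing time (a new reading comes with each control period).
- bot.capture(name): name is "scene" or "top" or "wrist"; returns (picture, depth): 384x512x3 uint8, red, green, blue; 384x512 float32, m along the optical axis (not along the pixel's ray), 0 where there is no reading.
- bot.camera_model(name): a dict with "mtx" (3x3 intrinsics, pixels), "R" (3x3) and "t" (3): a world point X has camera coordinates R X + t; the wrist camera has in their place "T_tool_cam" (4x4, takes a point from camera to tool coordinates, whose origin is the TCP and whose axes are the tool frame's). Camera axes: x right, y down, z forward; pixel columns grow to the right and rows downward; lengths in m; the calibration is good to about 2 mm. A picture is of the moment at which its call begins: read the wrist's pose just before it. camera_model takes no time and is no camera call.
- bot.finish_job(): hands the job in, once; it reports no verdict.
Trained networks look in the newest picture that a camera, given by its name, has taken for a name from the list of things; names that differ only in an ending like _2 or _b are one class to them, and where a whole thing is asked for, a point or a joint stands for the part that bears it (a point fixed in the world has none). Each returns a list of dicts, best first, with "confidence" (0 to 1); they miss things now and then, are a little off and sometimes report something else, mostly with a low value. They report only what shows in the picture. A call takes as long as a camera call. They do not tell look-alikes from the thing itself.
- bot.spot_in(camera, target): "at" ([column, row] as shares, 0 to 1, of the picture: columns of its width, rows of its height, amid what is visible of it).
- bot.masks_of(camera, target): "pixels" (384x512 bool, what is visible of it) and "at" ([column, row] as shares, 0 to 1, of the picture: columns of its width, rows of its height, amid what is visible of it).
The state is a dict: "clock": time; "joint_positions": joint angles; "qvel": joint speeds; "joint_efforts": joint torques, N m; "tool_pos": TCP position; "eef_rot": TCP orientation; "force": force on the tool from outside, world axes, zero at the start; "ft_torque": the same for the moment, N m; "grip_width": finger opening in m.
Only numpy, scipy, OpenCV 4.12 (cv2) and the standard library are available. Lean on these libraries where they do the work, as an engineer would, in place of code of your own. Each camera call takes 0.05 s, during which the arm holds its last target. There are 200 camera calls.

TASK

The front hub in the blue bench stand is held by an upright thru-axle with a red lever. Swing the raised lever round clockwise (seen from above) to screw the axle in until it is snug and has dragged the ring under its head, the one with the yellow mark, round by about ten degrees (twenty at the very most), then fold the lever down flat and let go. Do not lean hard on the lever once it is flat, and leave the other things on the bench where they are.

Things in the scene. Friction and masses are not known exactly. Their poses are not given: they have to be found in the camera images.
- stand: Blue steel hub stand bolted to the bench, with a black hub and a 140 mm brake rotor between its two level dropout arms. Origin on the bench, on the vertical axle axis; z up, x towards its spine (the spine is 80 to 100 mm from the axis). Base plate 200 x 150 x 12 mm; the upper arm and the spine top lie 152 mm above the bench, and only the ring, the axle head and the lever are higher.
- ring_mark (a point): Yellow mark on the dark knurled ring (48 mm across, 7 mm high, on top of the upper arm round the axle) that lies under the axle head. Point at 22 mm from the axle axis, 159 mm above the bench. The ring stands still while the axle runs in; once the axle is snug, its head drags the ring round clockwise with it and the ring stays where it is left (10 degrees is 3.8 mm of mark travel).
- head (a point): Lever pivot, on the axle axis in the aluminium head (32 mm across). x: level, the way the lever points; z up. 174 mm above the bench when fully home; sinks 6 mm per clockwise turn. Starts 1 to 2.4 rad short of snug (how far is unknown, and snug has no fixed direction from the mark or stand). Running in takes 0.1 N m about the axis; from snug on it takes 0.55 N m, however far.
- lever_tip (a point): Outer end of the red lever, a straight bar 18 mm wide and 9 mm thick, on its centre line 95 mm from the pivot. x points outwards along the lever, z out of its upper face. The lever turns with the axle about the vertical axis and folds about a level pin at the pivot.
- lever (a joint): Fold angle of the red lever above level, rad: 0 = folded flat (level, 174 mm above the bench, 22 mm over the upper arm), 1.0 = fully raised; starts at 0.6 to 0.8. It stays where it is left; folding it down takes 0.3 to 0.5 N m about its pin (about 5 to 8 N at the outer end), most near flat, where it meets a stop.
- spare_axle: Spare steel axle with black lever lying on the bench, 145 mm long, 18 mm high; a bystander, to be left alone. Origin under its middle, on the bench.
- hex_key: Dark L-shaped hex key lying flat, 110 x 32 mm, 8 mm high; a bystander, to be left alone. Origin under its middle, on the bench.
- tyre_lever: Blue plastic tyre lever lying flat, 115 mm long, 9 mm high; a bystander, to be left alone. Origin under its middle, on the bench.
- grease_jar: Small jar with green cap, 60 mm across, 60 mm high; a bystander, to be left alone. Origin under its middle, on the bench.
- cogs: Stack of four steel cogs, 90 mm across, 28 mm high; a bystander, to be left alone. Origin under its middle, on the bench.
- pedal: Orange platform pedal, 90 x 80 mm, 18 mm high, with a short steel spindle; a bystander, to be left alone. Origin under its middle, on the bench.
- screwdriver: Screwdriver lying on the bench; a bystander, to be left alone. Origin under its middle, on the bench.
Mind the look-alikes: they are no part of the job. Leave any green, purple or turquoise look-alike of the stand alone.

How it is judged:
By the outcome, as a careful person would: the job done as asked, in the order asked, and still so for the second after the job is handed in, with the robot touching nothing.
It also fails if it takes over 59 s, if anything falls off the work surface, if the arm or the gripper's body presses on something with over 40 N, if the wrist force passes 120 N, or if a joint passes its speed limit or range.

## Working session

There is one attempt and no reset: what is moved stays moved. The work goes in short steps, Python scripts to look and compute and a tool call to move; the robot and the scene stay as the last step left them, time stands still between calls to the robot, and variables do not carry over. Pictures are saved under pics/ and viewed, about 8 in all and at most 12, crops included, and the job is handed in when it is done.

Besides the shell and the picture viewer there is one more tool, called after "Request:" in YAML: its name, and indented under it one key for each argument. send_rows: Moves the arm, as the interface text tells. Its arguments: {"type":"object","properties":{"moves":{"type":"array"},"newtons":{"type":"number"}},"required":["moves"]}

```bash
mkdir -p pics; ls
cat > h.py <<'E'
import numpy as np,cv2
from workcell import bot
from scipy.spatial.transform import Rotation as Ro
def w(cam,uv,depth=None,z=None,st=None):
    m=bot.camera_model(cam);K=np.array(m['mtx']);
    if 'R' in m:
        R=np.array(m['R']).T;c=-R@np.array(m['t'])
    else:
        T=np.array(m['T_tool_cam']);Rt=Ro.from_rotvec(st['eef_rot']).as_matrix()
        R=Rt@T[:3,:3];c=Rt@T[:3,3]+np.array(st['tool_pos'])
    uv=np.atleast_2d(np.array(uv,float));r=np.c_[uv,np.ones(len(uv))]@np.linalg.inv(K).T@R.T
    s=np.atleast_1d(depth)[:,None] if depth is not None else ((z-c[2])/r[:,2])[:,None]
    return c+r*s
def save(n,p): cv2.imwrite('pics/'+n,cv2.cvtColor(np.ascontiguousarray(p),cv2.COLOR_RGB2BGR))
E
python3 - <<'E'
from h import *
print(bot.read_state())
ims=[]
for c in ['scene','top']:
    p,d=bot.capture(c);ims.append(p);np.savez(c+'0.npz',p=p,d=d)
    for t in ['stand','lever','ring_mark','lever_tip','head']:
        print(c,t,[(np.round(np.array(o['at'])*[512,384]),round(o['confidence'],2)) for o in bot.spot_in(c,t)])
save('a.png',cv2.resize(np.vstack([ims[0],ims[1]]),(400*1,600)) if 0 else ims[0]);save('b.png',ims[1])
E
```

```text
pics
{'clock': 0.0, 'joint_positions': array([ 1.41517712,  0.50185932, -0.42676075,  1.55146546,  0.22079688,
        1.13832805, -0.21033275]), 'qvel': array([-0.00078118, -0.00096679, -0.00171875,  0.00098551,  0.00136235,
       -0.00327941, -0.00023201]), 'joint_efforts': array([ 6.90354773e-04, -5.66581070e+01, -5.81575379e+00, -2.79108113e+01,
       -6.85630040e-02,  3.07654962e-02,  1.67168123e-04]), 'tool_pos': array([ 0.26398655, -0.59317469,  0.21986207]), 'eef_rot': array([ 0.89655426,  1.38040227, -0.8946894 ]), 'force': array([ 1.14678698, -0.09316033, -0.92749111]), 'ft_torque': array([0.04018203, 0.01474222, 0.01067102]), 'grip_width': 0.09198669998556393}
scene stand [(array([119., 278.]), 0.96), (array([256., 236.]), 0.86), (array([305., 157.]), 0.85), (array([254., 113.]), 0.71)]
scene lever [(array([117., 249.]), 0.76), (array([314., 131.]), 0.68), (array([261.,  83.]), 0.63), (array([260., 180.]), 0.56)]
scene ring_mark [(array([259., 192.]), 0.95), (array([112., 242.]), 0.91), (array([253.,  83.]), 0.7), (array([308., 130.]), 0.62)]
scene lever_tip [(array([121., 246.]), 0.82), (array([262., 176.]), 0.81), (array([311., 133.]), 0.72), (array([260.,  83.]), 0.43), (array([311., 280.]), 0.3)]
scene head [(array([117., 243.]), 0.73), (array([308., 130.]), 0.6), (array([259., 186.]), 0.54)]
top stand [(array([270., 172.]), 0.88), (array([127., 298.]), 0.85), (array([162., 195.]), 0.8), (array([381., 235.]), 0.65), (array([259., 224.]), 0.24)]
top lever [(array([106., 286.]), 0.8), (array([152., 178.]), 0.64), (array([260., 163.]), 0.62), (array([403., 213.]), 0.53)]
top ring_mark [(array([269., 161.]), 0.84), (array([153., 185.]), 0.78), (array([103., 300.]), 0.69), (array([405., 226.]), 0.6)]
top lever_tip [(array([151., 176.]), 0.76), (array([110., 289.]), 0.73), (array([261., 157.]), 0.67), (array([405., 214.]), 0.6)]
top head [(array([403., 225.]), 0.87), (array([262., 159.]), 0.84)]
```

View pics/a.png

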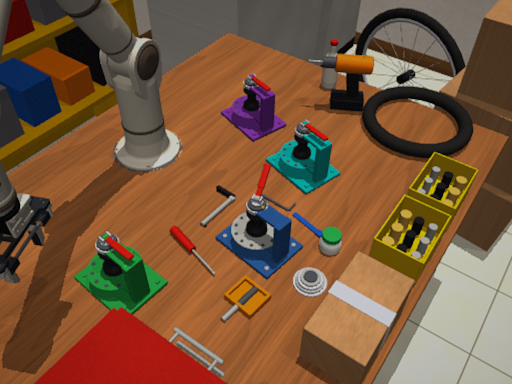

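View pics/b.png

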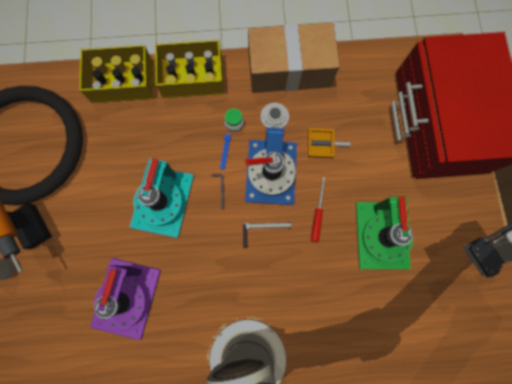

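The scene view shows the blue stand at about (258,235) with its red lever pointing up to (265,170). In the top view the blue stand is at (271,172) and its lever points left to (250,160). The green, purple and turquoise stands are look-alikes. Next I'll work out positions in 3D.

Run:
```python
from h import *
z=np.load('top0.npz');p,d=z['p'],z['d']
hsv=cv2.cvtColor(p,cv2.COLOR_RGB2HSV)
v,u=np.mgrid[:384,:512]
P=w('top',np.c_[u.ravel(),v.ravel()],depth=d.ravel()).reshape(384,512,3)
box=(u>235)&(u<305)&(v>120)&(v<210)
blue=box&(hsv[...,0]>100)&(hsv[...,0]<125)&(hsv[...,1]>120)
red=box&((hsv[...,0]<8)|(hsv[...,0]>172))&(hsv[...,1]>140)&(hsv[...,2]>80)
top=blue&(abs(P[...,2]-.152)<.008); base=blue&(abs(P[...,2]-.012)<.006)
for n,m in [('top',top),('base',base),('red',red)]:
    print(n,m.sum()); q=P[m]
    if n=='base':
        c=cv2.minAreaRect((q[:,:2]*1000).astype(np.float32));print(c)
    if len(q): print(q.min(0).round(3),q.max(0).round(3),q.mean(0).round(3))
    if n=='top': print(cv2.minAreaRect((q[:,:2]*1000).astype(np.float32)))
q=P[red];c=q.mean(0);print('dir',np.linalg.svd(q-c)[2][0]); print(q[np.argsort(q[:,2])][::8].round(3))
s=np.load('scene0.npz')['p']
A=cv2.resize(p[125:215,235:305],None,fx=5.5,fy=5.5,interpolation=cv2.INTER_CUBIC)
B=cv2.resize(s[155:275,210:305],(396,495),interpolation=cv2.INTER_CUBIC)
save('c.png',np.hstack([A,B]))
```

```text
top 365
[ 0.548 -0.144  0.149] [ 0.623 -0.095  0.157] [ 0.586 -0.119  0.153]
((586.2186889648438, -119.75057220458984), (44.1645393371582, 72.46760559082031), 81.91898345947266)
base 737
((533.6116333007812, -112.10819244384766), (142.42308044433594, 193.90811157226562), 81.89423370361328)
[ 0.43  -0.195  0.006] [ 0.637 -0.029  0.018] [ 0.514 -0.106  0.013]
red 140
[ 0.499 -0.106 -0.004] [ 0.587 -0.035  0.237] [ 0.514 -0.068  0.213]
dir [-0.25969751  0.55030105  0.79355274]
[[ 0.587 -0.042 -0.004]
 [ 0.525 -0.101  0.191]
 [ 0.519 -0.095  0.193]
 [ 0.523 -0.09   0.198]
 [ 0.523 -0.087  0.201]
 [ 0.511 -0.086  0.204]
 [ 0.519 -0.079  0.207]
 [ 0.513 -0.073  0.209]
 [ 0.515 -0.068  0.213]
 [ 0.507 -0.065  0.216]
 [ 0.517 -0.061  0.219]
 [ 0.51  -0.063  0.222]
 [ 0.505 -0.055  0.224]
 [ 0.51  -0.047  0.229]
 [ 0.51  -0.035  0.231]
 [ 0.509 -0.045  0.232]
 [ 0.514 -0.038  0.234]
 [ 0.511 -0.043  0.236]]
```

View pics/c.png

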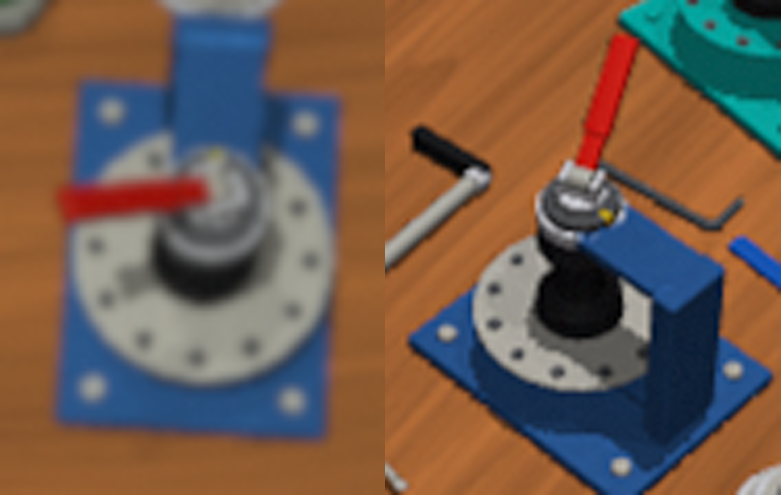

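The crops show the yellow mark on the ring's spine side. The lever points roughly +y and is raised. I'll lift the arm, move over the stand and look from near.

Run:
```python
from h import *
m=bot.camera_model('wrist');print(np.round(m['T_tool_cam'],3).tolist(),np.round(m['mtx'],0).tolist())
print(Ro.from_rotvec(bot.read_state()['eef_rot']).as_matrix().round(2))
```

```text
[[-0.0, -0.279, 0.96, -0.163], [-0.002, -0.96, -0.279, 0.075], [1.0, -0.002, -0.001, -0.0], [0.0, 0.0, 0.0, 1.0]] [[327.0, 0.0, 259.0], [0.0, 327.0, 194.0], [0.0, 0.0, 1.0]]
[[ 0.    0.91  0.41]
 [ 0.    0.41 -0.91]
 [-1.    0.   -0.  ]]
```

Request:
send_rows:
  moves:
    - {"z": 6}
    - {"z": 6}
    - {"z": 5}
    - {"z": 3,"x": 2,"y": 4,"jaw": 1}
    - {"x": 2,"y": 5}
    - {"x": 2,"y": 5}
    - {"x": 2,"y": 5}
    - {"x": 2,"y": 5}
    - {"x": 2,"y": 5}
    - {"x": 2,"y": 5}
    - {"x": 2,"y": 5}
    - {"x": 2,"y": 5}
  newtons: 20

```text
schema error: expected keys x, y, z, twist, jaw
```

Request:
send_rows:
  moves:
    - {"x": 0,"y": 0,"z": 6,"twist": 0,"jaw": 1}
    - {"x": 0,"y": 0,"z": 6,"twist": 0,"jaw": 1}
    - {"x": 0,"y": 0,"z": 5,"twist": 0,"jaw": 1}
    - {"x": 2,"y": 4,"z": 3,"twist": 0,"jaw": 1}
    - {"x": 2,"y": 5,"z": 0,"twist": 0,"jaw": 1}
    - {"x": 2,"y": 5,"z": 0,"twist": 0,"jaw": 1}
    - {"x": 2,"y": 5,"z": 0,"twist": 0,"jaw": 1}
    - {"x": 2,"y": 5,"z": 0,"twist": 0,"jaw": 1}
    - {"x": 2,"y": 5,"z": 0,"twist": 0,"jaw": 1}
    - {"x": 2,"y": 5,"z": 0,"twist": 0,"jaw": 1}
    - {"x": 2,"y": 5,"z": 0,"twist": 0,"jaw": 1}
    - {"x": 2,"y": 5,"z": 0,"twist": 0,"jaw": 1}
  newtons: 20

```text
clock: 2.1
tool_pos: [0.4446, -0.1417, 0.4275]
eef_rot: [0.899, 1.37, -0.904]
force: [1.4, -0.6, -0.3]
grip_width: 0.0006
```

```bash
cat > look.py <<'E'
import sys
from h import *
def look(n,crop=True):
    st=bot.read_state();p,d=bot.capture('wrist');np.savez(n+'.npz',p=p,d=d,tp=st['tool_pos'],er=st['eef_rot'])
    print('tcp',np.round(st['tool_pos'],4),'F',np.round(st['force'],1))
    v,u=np.mgrid[:384,:512]
    P=w('wrist',np.c_[u.ravel(),v.ravel()],depth=d.ravel(),st=st).reshape(384,512,3)
    hsv=cv2.cvtColor(p,cv2.COLOR_RGB2HSV)
    near=(np.hypot(P[...,0]-.525,P[...,1]+.11)<.12)&(P[...,2]>.14)&(P[...,2]<.26)
    yel=near&(hsv[...,0]>20)&(hsv[...,0]<35)&(hsv[...,1]>150)&(hsv[...,2]>80)
    red=near&((hsv[...,0]<8)|(hsv[...,0]>172))&(hsv[...,1]>140)
    return st,p,d,P,hsv,near,yel,red
if __name__=='__main__':
    st,p,d,P,hsv,near,yel,red=look(sys.argv[1])
    print('yel',yel.sum(), P[yel].mean(0).round(4) if yel.any() else '')
    if yel.any(): print(' yel uv',np.argwhere(yel).mean(0)[::-1].round(1), w('wrist',[np.argwhere(yel).mean(0)[::-1]],z=.159,st=st).round(4))
    q=P[red];c=q.mean(0);print('red',len(q),c.round(4));dr=np.linalg.svd(q-c)[2][0];print('dir',dr.round(3))
    t=(q-c)@dr;print('ends',(c+dr*t.min()).round(4),(c+dr*t.max()).round(4))
    for t in ['ring_mark','lever_tip','head']: print(t,[(np.round(np.array(o['at'])*[512,384]),round(o['confidence'],2)) for o in bot.spot_in('wrist',t)])
    save(sys.argv[1]+'.png',p)
E
python3 look.py w1
```

```text
tcp [ 0.4446 -0.1417  0.4275] F [ 1.4 -0.6 -0.3]
yel 28 [ 0.5478 -0.1111  0.1583]
 yel uv [268.5  72.8] [[ 0.5477 -0.1111  0.159 ]]
red 1063 [ 0.5164 -0.0663  0.2123]
dir [-0.209  0.78   0.589]
ends [ 0.5411 -0.1585  0.1426] [ 0.5087 -0.0376  0.234 ]
ring_mark [(array([400., 309.]), 0.81), (array([245.,  83.]), 0.59)]
lever_tip [(array([407., 311.]), 0.76), (array([224.,  82.]), 0.65)]
head [(array([398., 310.]), 0.92), (array([233.,  80.]), 0.89)]
```

View pics/w1.png

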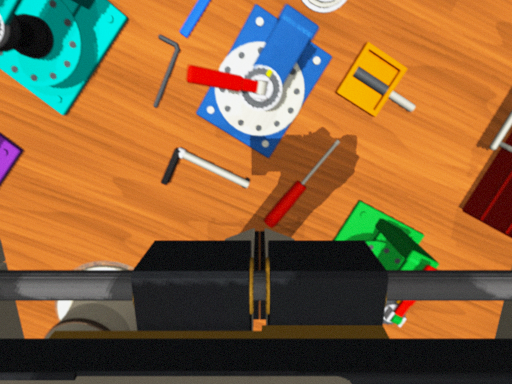

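The wrist view shows the blue stand's ring and head at (262,88), the yellow mark at (268,73) and the lever tip at (190,75). The view of the lever is clear.

Run:
```python
from h import *
z=np.load('w1.npz');p,d=z['p'],z['d'];st=dict(tool_pos=z['tp'],eef_rot=z['er'])
v,u=np.mgrid[:384,:512]
P=w('wrist',np.c_[u.ravel(),v.ravel()],depth=d.ravel(),st=st).reshape(384,512,3)
hsv=cv2.cvtColor(p,cv2.COLOR_RGB2HSV)
near=(np.hypot(P[...,0]-.525,P[...,1]+.11)<.12)
blue=near&(hsv[...,0]>100)&(hsv[...,0]<125)&(hsv[...,1]>120)
b=P[blue&(abs(P[...,2]-.152)<.006)];print('armtop',cv2.minAreaRect((b[:,:2]*1000).astype(np.float32)))
red=near&((hsv[...,0]<8)|(hsv[...,0]>172))&(hsv[...,1]>140)&(P[...,2]>.18)
g=near&(hsv[...,1]<90)&(np.hypot(P[...,0]-.525,P[...,1]+.11)<.045)
for lo,hi in [(.153,.165),(.165,.175),(.175,.2)]:
    q=P[g&(P[...,2]>lo)&(P[...,2]<hi)];print(lo,len(q),q.min(0).round(4),q.max(0).round(4),np.median(q,0).round(4))
    if len(q)>5: print(cv2.minEnclosingCircle((q[:,:2]*1000).astype(np.float32)))
q=P[red];c=np.median(q,0);dr=np.linalg.svd(q-c)[2][0];dr*=np.sign(dr[1]);print('dir',dr,'az',np.arctan2(dr[1],dr[0]),'el',np.arcsin(dr[2]))
t=(q-c)@dr;print((c+dr*t.min()).round(4),(c+dr*t.max()).round(4),'pivot',(c+dr*(t.max()-.095)).round(4))
# ring silhouette at z=.159 via dark/grey mask
g2=near&(hsv[...,1]<90)&(P[...,2]>.15)
save('w1c.png',cv2.resize(p[40:130,180:320],None,fx=5,fy=5,interpolation=cv2.INTER_CUBIC))
```

```text
armtop ((586.3140258789062, -117.44280242919922), (47.28260040283203, 78.0911865234375), 82.59635162353516)
0.153 614 [ 0.5034 -0.1346  0.153 ] [ 0.554  -0.0864  0.165 ] [ 0.529  -0.1159  0.1577]
((528.543701171875, -109.52405548095703), 25.72743797302246)
0.165 97 [ 0.5122 -0.1251  0.165 ] [ 0.5425 -0.0968  0.1702] [ 0.528  -0.1184  0.1657]
((527.21484375, -109.89328002929688), 15.585878372192383)
0.175 285 [ 0.5114 -0.121   0.1752] [ 0.5409 -0.0814  0.1985] [ 0.5277 -0.1102  0.1806]
((525.2640380859375, -100.34635925292969), 21.540544509887695)
dir [ 0.09337257  0.16011164 -0.9826728 ] az 1.0428425280953677 el -1.384369539151865
[ 0.4808 -0.1268  0.5844] [ 0.5184 -0.0623  0.1881] pivot [ 0.5096 -0.0775  0.2815]
```

View pics/w1c.png

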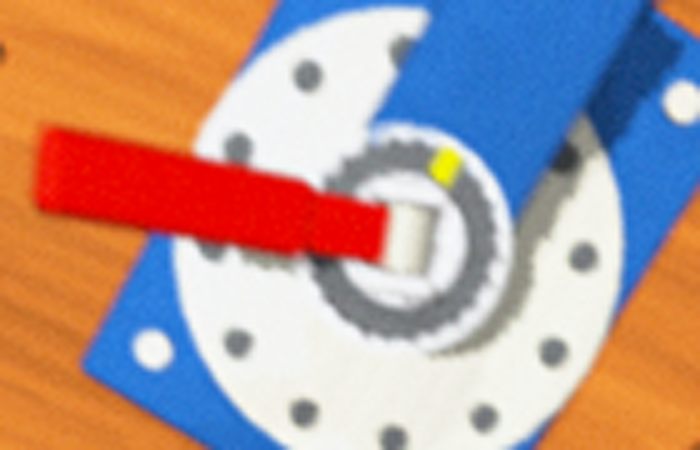

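Axle axis is about (0.527, -0.110), with the mark at radius 21 mm and azimuth about -3°. The lever is at azimuth 104°, raised about 0.64 rad. I'll bring the closed fingers down on the lever's counter-clockwise side.

Request:
send_rows:
  moves:
    - {"x": 1.4,"y": 4,"z": 0,"twist": -0.1,"jaw": 1}
    - {"x": 2.8,"y": 3.8,"z": -2,"twist": -0.07,"jaw": 1}
    - {"x": 0,"y": 0,"z": -5,"twist": 0,"jaw": 1}
    - {"x": 0,"y": 0,"z": -5,"twist": 0,"jaw": 1}
    - {"x": 0,"y": 0,"z": -5,"twist": 0,"jaw": 1}
    - {"x": 0,"y": 0,"z": -3.5,"twist": 0,"jaw": 1}
    - {"x": 0,"y": 0,"z": 0,"twist": 0,"jaw": 1}

```text
clock: 3.18
tool_pos: [0.4854, -0.0765, 0.2163]
eef_rot: [1.042, 1.295, -1.054]
force: [0.0, 0.5, 1.0]
grip_width: 0.0008
```

```bash
python3 look.py w2; python3 -c "
from h import *
s=bot.read_state();print(s['joint_positions'].round(2),Ro.from_rotvec(s['eef_rot']).as_matrix().round(2),s['force'])"
```

```text
tcp [ 0.4854 -0.0765  0.2163] F [0.  0.5 1. ]
yel 100 [ 0.547  -0.1126  0.1583]
 yel uv [331.  134.3] [[ 0.5471 -0.1124  0.159 ]]
red 4323 [ 0.5162 -0.0647  0.2131]
dir [-0.193  0.783  0.592]
ends [ 0.5284 -0.1141  0.1757] [ 0.5093 -0.037   0.234 ]
ring_mark [(array([289., 180.]), 0.94)]
lever_tip [(array([252., 182.]), 0.69)]
head [(array([268., 181.]), 0.56), (array([251., 181.]), 0.25)]
[ 0.82  0.28 -0.85  1.93  0.26  1.03 -1.49] [[ 0.01  0.98  0.21]
 [-0.01  0.21 -0.98]
 [-1.    0.01  0.01]] [ 0.3055078  -0.22139855  0.49961738]
```

View pics/w2.png

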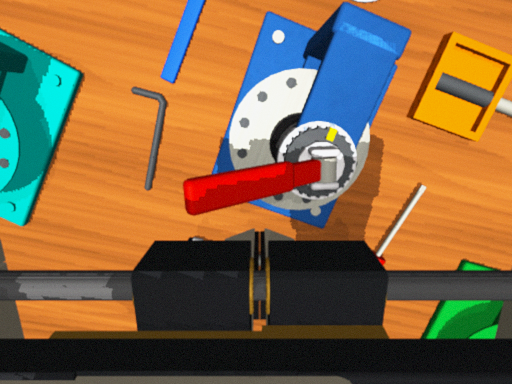

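The closed fingertips sit below the lever at (260,240). The mark is at (331,134), the head at (325,170), and nothing is touching. I'll refine the axis from the ring and plan the arc.

```bash
cat > mark.py <<'E'
import sys
from look import *
def ring(st,p,d,P,hsv,yel):
    # dark ring top annulus at z~.159, robust circle fit with radius limits
    m=(np.hypot(P[...,0]-.527,P[...,1]+.110)<.03)&(abs(P[...,2]-.159)<.0025)&((hsv[...,1]<90)|yel)
    q=P[m][:,:2]
    from scipy.optimize import least_squares
    # outer boundary: max radius in angular bins
    c=np.array([.527,-.110])
    for _ in range(8):
        a=np.arctan2(*(q-c).T[::-1]);r=np.hypot(*(q-c).T);b=np.digitize(a,np.linspace(-np.pi,np.pi,37))
        e=np.array([q[b==k][np.argsort(r[b==k])[int(.93*(b==k).sum())]] for k in range(1,37) if (b==k).sum()>8])
        c=least_squares(lambda x:np.hypot(*(e-x).T)-.0235,c,loss='soft_l1',f_scale=.001).x
    return c,len(e)
if __name__=='__main__':
    st,p,d,P,hsv,near,yel,red=look(sys.argv[1])
    c,n=ring(st,p,d,P,hsv,yel)
    y=w('wrist',[np.argwhere(yel).mean(0)[::-1]],z=.159,st=st)[0,:2] if yel.any() else c
    print('axis',c.round(4),n,'mark',y.round(4),'r',np.hypot(*(y-c)).round(4),'az deg',np.degrees(np.arctan2(*(y-c)[::-1])).round(1),'az fixed axis',np.degrees(np.arctan2(*(y-[.527,-.110])[::-1])).round(1))
    q=P[red&(P[...,2]>.17)];k=q.mean(0);dr=np.linalg.svd(q-k)[2][0];dr*=np.sign(dr[:2]@(k[:2]-c))
    print('lever az',np.degrees(np.arctan2(dr[1],dr[0])).round(1),'centroid az',np.degrees(np.arctan2(*(k[:2]-c)[::-1])).round(1),'el',np.arcsin(dr[2]).round(3),'tip',(k+dr*((q-k)@dr).max()).round(4))
E
python3 mark.py w3
```

```text
tcp [ 0.4892 -0.0757  0.2206] F [ 0.3 -0.2  0.5]
axis [ 0.5268 -0.1099] 31 mark [ 0.5473 -0.1124] r 0.0207 az deg -7.0 az fixed axis -6.8
lever az 104.1 centroid az 103.1 el 0.63 tip [ 0.5093 -0.037   0.2339]
```

Request:
send_rows:
  moves:
    - {"x": -0.3,"y": 1.2,"z": 0,"twist": 0,"jaw": 1}
    - {"x": 0,"y": 0.2,"z": 0,"twist": 0,"jaw": 1}
    - {"x": 0.5,"y": 0.1,"z": 0,"twist": 0,"jaw": 1}
    - {"x": 0.4,"y": 0.1,"z": 0,"twist": 0,"jaw": 1}
    - {"x": 0,"y": 0,"z": 0,"twist": 0,"jaw": 1}

```text
clock: 4.05
tool_pos: [0.4977, -0.0582, 0.2236]
eef_rot: [1.043, 1.281, -1.045]
force: [0.1, 0.6, -0.2]
grip_width: 0.0004
```

```bash
cat >> mark.py <<'E'
    rel=np.array(st['tool_pos'])[:2]-[.527,-.110]; R=Ro.from_rotvec(st['eef_rot']).as_matrix()
    th=np.arctan2(rel[1],rel[0]);print('TCP rel polar r',np.hypot(*rel).round(4),'deg',np.degrees(th).round(1),'jaw az',(np.degrees(np.arctan2(R[1,2],R[0,2]))%180).round(1),'j7',st['joint_positions'][6].round(2),'clock',st['clock'])
    s=float(sys.argv[2]) if len(sys.argv)>2 else 7; n=int(sys.argv[3]) if len(sys.argv)>3 else 6
    r0=float(sys.argv[4]) if len(sys.argv)>4 else .058
    print('plan',[(np.round(100*r0*(np.cos(th-np.radians(s*(i+1)))-np.cos(th-np.radians(s*i))),2),np.round(100*r0*(np.sin(th-np.radians(s*(i+1)))-np.sin(th-np.radians(s*i))),2)) for i in range(n)],'twist',np.radians(-s).round(3))
E
python3 mark.py w4 8 8
```

```text
tcp [ 0.4977 -0.0582  0.2236] F [ 0.1  0.6 -0.2]
axis [ 0.5267 -0.1098] 29 mark [ 0.5472 -0.1123] r 0.0207 az deg -7.0 az fixed axis -6.5
lever az 103.7 centroid az 102.5 el 0.627 tip [ 0.5097 -0.0357  0.2345]
TCP rel polar r 0.0595 deg 119.5 jaw az 102.4 j7 -1.54 clock 4.05
plan [(np.float64(0.73), np.float64(0.35)), (np.float64(0.77), np.float64(0.24)), (np.float64(0.8), np.float64(0.13)), (np.float64(0.81), np.float64(0.02)), (np.float64(0.8), np.float64(-0.09)), (np.float64(0.78), np.float64(-0.2)), (np.float64(0.75), np.float64(-0.31)), (np.float64(0.7), np.float64(-0.41))] twist -0.14
```

Request:
send_rows:
  moves:
    - {"x": 0.75,"y": 0.35,"z": -0.3,"twist": -0.14,"jaw": 1}
    - {"x": 0.75,"y": 0.25,"z": 0,"twist": -0.14,"jaw": 1}
    - {"x": 0.8,"y": 0.15,"z": 0,"twist": -0.14,"jaw": 1}
    - {"x": 0.8,"y": 0,"z": 0,"twist": -0.14,"jaw": 1}
    - {"x": 0.8,"y": -0.1,"z": 0,"twist": -0.14,"jaw": 1}
    - {"x": 0,"y": 0,"z": 0,"twist": 0,"jaw": 1}

```text
clock: 4.85
tool_pos: [0.5345, -0.0544, 0.2192]
eef_rot: [1.553, 0.908, -1.582]
force: [0.1, -0.8, 2.2]
grip_width: 0.0005
```

```bash
python3 mark.py w5 7 6
```

```text
tcp [ 0.5345 -0.0544  0.2192] F [ 0.1 -0.8  2.2]
axis [ 0.5264 -0.1098] 29 mark [ 0.5475 -0.1126] r 0.0213 az deg -7.4 az fixed axis -7.1
lever az 73.0 centroid az 75.6 el 0.732 tip [ 0.5456 -0.0423  0.2375]
TCP rel polar r 0.0561 deg 82.3 jaw az 61.0 j7 -2.27 clock 4.85
plan [(np.float64(0.69), np.float64(-0.14)), (np.float64(0.67), np.float64(-0.22)), (np.float64(0.64), np.float64(-0.3)), (np.float64(0.6), np.float64(-0.38)), (np.float64(0.55), np.float64(-0.45)), (np.float64(0.49), np.float64(-0.51))] twist -0.122
```

The axle is running in freely and the mark hasn't moved. Joint 7 is close to its limit, so I'll back off and re-orient before carrying on.

Request:
send_rows:
  moves:
    - {"x": -1.5,"y": 0.3,"z": 0,"twist": 0,"jaw": 1}
    - {"x": -1.2,"y": 0.3,"z": 2,"twist": 0.18,"jaw": 1}
    - {"x": 0,"y": 0,"z": 1,"twist": 0.18,"jaw": 1}
    - {"x": 0,"y": 0,"z": 0,"twist": 0.18,"jaw": 1}
    - {"x": 0,"y": 0,"z": 0,"twist": 0.18,"jaw": 1}
    - {"x": 0,"y": 0,"z": 0,"twist": 0.18,"jaw": 1}
    - {"x": 0,"y": 0,"z": 0,"twist": 0.18,"jaw": 1}
    - {"x": 0,"y": 0,"z": 0,"twist": 0.18,"jaw": 1}
    - {"x": 0,"y": 0,"z": 0,"twist": 0.18,"jaw": 1}
    - {"x": 0,"y": 0,"z": 0,"twist": 0.18,"jaw": 1}
    - {"x": 0,"y": 0,"z": 0,"twist": 0.18,"jaw": 1}
    - {"x": 0,"y": 0,"z": 0,"twist": 0,"jaw": 1}

```text
clock: 6.4
tool_pos: [0.489, -0.0449, 0.2458]
eef_rot: [0.148, 1.544, -0.164]
force: [1.0, -0.1, -0.2]
grip_width: 0.0003
```

```bash
python3 mark.py w6 7 6
```

```text
tcp [ 0.489  -0.0449  0.2458] F [ 1.  -0.1 -0.2]
axis [ 0.5276 -0.1086] 4 mark [ 0.5276 -0.1086] r 0.0 az deg 0.0 az fixed axis 65.3
lever az 78.4 centroid az 83.1 el 0.581 tip [ 0.5379 -0.034   0.2329]
TCP rel polar r 0.0754 deg 120.3 jaw az 168.6 j7 -0.45 clock 6.4
plan [(np.float64(0.63), np.float64(0.32)), (np.float64(0.67), np.float64(0.24)), (np.float64(0.69), np.float64(0.16)), (np.float64(0.7), np.float64(0.07)), (np.float64(0.71), np.float64(-0.02)), (np.float64(0.7), np.float64(-0.1))] twist -0.122
```

The ring is hidden behind the fingers in this orientation. I'll turn about 1.9 rad further: the camera will then face the ring for the rest of the sweep, with no more twisting needed.

Request:
send_rows:
  moves:
    - {"x": 0,"y": 0,"z": 0.5,"twist": 0.18,"jaw": 1}
    - {"x": 0,"y": 0,"z": 0.3,"twist": 0.18,"jaw": 1}
    - {"x": 0,"y": 0,"z": 0,"twist": 0.18,"jaw": 1}
    - {"x": 0,"y": 0,"z": 0,"twist": 0.18,"jaw": 1}
    - {"x": 0,"y": 0,"z": 0,"twist": 0.18,"jaw": 1}
    - {"x": 0,"y": 0,"z": 0,"twist": 0.18,"jaw": 1}
    - {"x": 0,"y": 0,"z": 0,"twist": 0.18,"jaw": 1}
    - {"x": 0,"y": 0,"z": 0,"twist": 0.18,"jaw": 1}
    - {"x": 0,"y": 0,"z": 0,"twist": 0.18,"jaw": 1}
    - {"x": 0,"y": 0,"z": 0,"twist": 0.18,"jaw": 1}
    - {"x": 0,"y": 0,"z": 0,"twist": 0.18,"jaw": 1}
    - {"x": 0,"y": 0,"z": 0,"twist": 0,"jaw": 1}

```text
clock: 7.95
tool_pos: [0.4823, -0.0435, 0.2516]
eef_rot: [-1.372, 1.071, 1.385]
force: [0.0, 0.2, -1.0]
grip_width: 0.0003
```

```bash
python3 mark.py w7 7 6
```

```text
tcp [ 0.4823 -0.0435  0.2516] F [ 0.   0.2 -1. ]
axis [ 0.5257 -0.1096] 26 mark [ 0.5257 -0.1096] r 0.0 az deg 0.0 az fixed axis 164.3
lever az 103.7 centroid az 111.3 el 0.38 tip [ 0.5203 -0.0928  0.1868]
TCP rel polar r 0.0801 deg 123.9 jaw az 103.6 j7 1.31 clock 7.95
plan [(np.float64(0.61), np.float64(0.36)), (np.float64(0.65), np.float64(0.28)), (np.float64(0.68), np.float64(0.2)), (np.float64(0.7), np.float64(0.12)), (np.float64(0.71), np.float64(0.03)), (np.float64(0.71), np.float64(-0.06))] twist -0.122
```

Request:
send_rows:
  moves:
    - {"x": 2,"y": -0.5,"z": -1.5,"twist": 0,"jaw": 1}
    - {"x": 0.5,"y": 0,"z": -1.6,"twist": 0,"jaw": 1}
    - {"x": 0,"y": 0,"z": 0,"twist": 0,"jaw": 1}
    - {"x": 0.5,"y": -0.1,"z": 0,"twist": 0,"jaw": 1}
    - {"x": 0,"y": 0,"z": 0,"twist": 0,"jaw": 1}

```text
clock: 8.62
tool_pos: [0.5116, -0.0489, 0.2201]
eef_rot: [-1.364, 1.081, 1.375]
force: [0.6, 0.2, 0.6]
grip_width: 0.0002
```

```bash
python3 mark.py w8 7 8; cp pics/w1.png /dev/null; python3 -c "
from h import *
save('w8.png',np.load('w8.npz')['p'])"
```

```text
tcp [ 0.5116 -0.0489  0.2201] F [0.6 0.2 0.6]
axis [ 0.5257 -0.1097] 26 mark [ 0.5502 -0.1137] r 0.0248 az deg -9.2 az fixed axis -9.0
lever az 85.9 centroid az 90.1 el 0.651 tip [ 0.5294 -0.04    0.2308]
TCP rel polar r 0.063 deg 104.1 jaw az 102.8 j7 1.27 clock 8.625
plan [(np.float64(0.7), np.float64(0.13)), (np.float64(0.71), np.float64(0.04)), (np.float64(0.71), np.float64(-0.04)), (np.float64(0.7), np.float64(-0.13)), (np.float64(0.68), np.float64(-0.21)), (np.float64(0.65), np.float64(-0.29)), (np.float64(0.6), np.float64(-0.37)), (np.float64(0.56), np.float64(-0.44))] twist -0.122
```

View pics/w8.png

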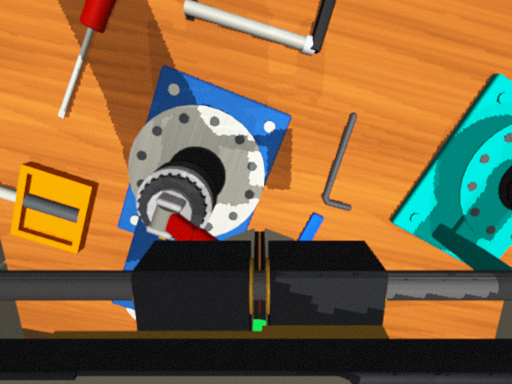

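The lever root is at (190,230) and the ring at (175,205), both in view beside the gripper. Pushing on, staying inside the range that must still be free.

Request:
send_rows:
  moves:
    - {"x": 0.7,"y": 0,"z": 0,"twist": 0,"jaw": 1}
    - {"x": 0.7,"y": 0,"z": 0,"twist": 0,"jaw": 1}
    - {"x": 0.7,"y": -0.1,"z": 0,"twist": 0,"jaw": 1}
    - {"x": 0.7,"y": -0.2,"z": 0,"twist": 0,"jaw": 1}
    - {"x": 0.65,"y": -0.3,"z": 0,"twist": 0,"jaw": 1}

```text
clock: 9.3
tool_pos: [0.5466, -0.0554, 0.2199]
eef_rot: [-1.363, 1.084, 1.377]
force: [-2.3, -0.6, 0.4]
grip_width: 0.0005
```

```bash
python3 mark.py w9 7 8
```

```text
tcp [ 0.5466 -0.0554  0.2199] F [-2.3 -0.6  0.4]
axis [ 0.5262 -0.1096] 31 mark [ 0.549  -0.1128] r 0.0231 az deg -7.9 az fixed axis -7.3
lever az 66.0 centroid az 60.3 el 0.778 tip [ 0.5569 -0.0472  0.2414]
TCP rel polar r 0.058 deg 70.3 jaw az 102.8 j7 1.28 clock 9.3
plan [(np.float64(0.65), np.float64(-0.28)), (np.float64(0.61), np.float64(-0.36)), (np.float64(0.56), np.float64(-0.43)), (np.float64(0.51), np.float64(-0.49)), (np.float64(0.44), np.float64(-0.55)), (np.float64(0.37), np.float64(-0.6)), (np.float64(0.3), np.float64(-0.64)), (np.float64(0.22), np.float64(-0.67))] twist -0.122
```

Running in at about 2.4 N, as expected. Now smaller steps, watching force and mark.

Request:
send_rows:
  moves:
    - {"x": 0.6,"y": -0.3,"z": 0,"twist": 0,"jaw": 1}
    - {"x": 0.4,"y": -0.2,"z": 0,"twist": 0,"jaw": 1}

```text
clock: 9.6
tool_pos: [0.5579, -0.0612, 0.2198]
eef_rot: [-1.362, 1.084, 1.376]
force: [-2.5, 0.4, 1.2]
grip_width: 0.0007
```

```bash
python3 mark.py w10 7 4
```

```text
tcp [ 0.5579 -0.0612  0.2198] F [-2.5  0.4  1.2]
axis [ 0.5262 -0.1097] 31 mark [ 0.5483 -0.1128] r 0.0223 az deg -7.9 az fixed axis -7.4
lever az 52.3 centroid az 48.3 el 0.773 tip [ 0.5697 -0.0567  0.2395]
TCP rel polar r 0.0577 deg 57.6 jaw az 102.8 j7 1.29 clock 9.6
plan [(np.float64(0.57), np.float64(-0.41)), (np.float64(0.52), np.float64(-0.48)), (np.float64(0.46), np.float64(-0.54)), (np.float64(0.39), np.float64(-0.59))] twist -0.122
```

Request:
send_rows:
  moves:
    - {"x": 0.5,"y": -0.4,"z": 0,"twist": 0,"jaw": 1}

```text
clock: 9.78
tool_pos: [0.5631, -0.0654, 0.2199]
eef_rot: [-1.363, 1.084, 1.376]
force: [-1.8, 1.1, 0.8]
grip_width: 0.0003
```

```bash
python3 mark.py w11 7 4
```

```text
tcp [ 0.5631 -0.0654  0.2199] F [-1.8  1.1  0.8]
axis [ 0.5262 -0.1096] 32 mark [ 0.5477 -0.113 ] r 0.0218 az deg -9.1 az fixed axis -8.3
lever az 46.0 centroid az 42.0 el 0.781 tip [ 0.5751 -0.0618  0.24  ]
TCP rel polar r 0.0574 deg 50.9 jaw az 102.8 j7 1.3 clock 9.775
plan [(np.float64(0.52), np.float64(-0.48)), (np.float64(0.46), np.float64(-0.54)), (np.float64(0.39), np.float64(-0.59)), (np.float64(0.32), np.float64(-0.63))] twist -0.122
```

Request:
send_rows:
  moves:
    - {"x": 0.5,"y": -0.4,"z": 0,"twist": 0,"jaw": 1}

```text
clock: 9.95
tool_pos: [0.5691, -0.0706, 0.2199]
eef_rot: [-1.362, 1.084, 1.375]
force: [-2.8, -0.2, 0.1]
grip_width: 0.0004
```

```bash
python3 mark.py w12 7 4
```

```text
tcp [ 0.5691 -0.0706  0.2199] F [-2.8 -0.2  0.1]
axis [ 0.5262 -0.1096] 32 mark [ 0.548  -0.1133] r 0.0221 az deg -9.7 az fixed axis -8.8
lever az 38.7 centroid az 35.0 el 0.781 tip [ 0.5808 -0.0683  0.2399]
TCP rel polar r 0.0576 deg 43.1 jaw az 102.7 j7 1.31 clock 9.95
plan [(np.float64(0.45), np.float64(-0.55)), (np.float64(0.38), np.float64(-0.6)), (np.float64(0.31), np.float64(-0.64)), (np.float64(0.23), np.float64(-0.67))] twist -0.122
```

Request:
send_rows:
  moves:
    - {"x": 0.45,"y": -0.5,"z": 0,"twist": 0,"jaw": 1}

```text
clock: 10.12
tool_pos: [0.5743, -0.0768, 0.2198]
eef_rot: [-1.362, 1.085, 1.374]
force: [-4.0, -0.5, 0.7]
grip_width: 0.0006
```

```bash
sed -i "s/print('axis'/print('nyel',yel.sum(),'axis'/" mark.py; python3 mark.py w13 7 4; python3 -c "
from h import *
save('w13.png',np.load('w13.npz')['p'][80:280,100:360].repeat(3,0).repeat(3,1))"
```

```text
tcp [ 0.5743 -0.0768  0.2198] F [-4.  -0.5  0.7]
nyel 16 axis [ 0.5262 -0.1095] 31 mark [ 0.548  -0.1137] r 0.0222 az deg -11.1 az fixed axis -10.1
lever az 31.1 centroid az 27.7 el 0.773 tip [ 0.5853 -0.0759  0.2385]
TCP rel polar r 0.0578 deg 35.1 jaw az 102.7 j7 1.32 clock 10.125
plan [(np.float64(0.37), np.float64(-0.6)), (np.float64(0.29), np.float64(-0.64)), (np.float64(0.21), np.float64(-0.68)), (np.float64(0.13), np.float64(-0.7))] twist -0.122
```

View pics/w13.png

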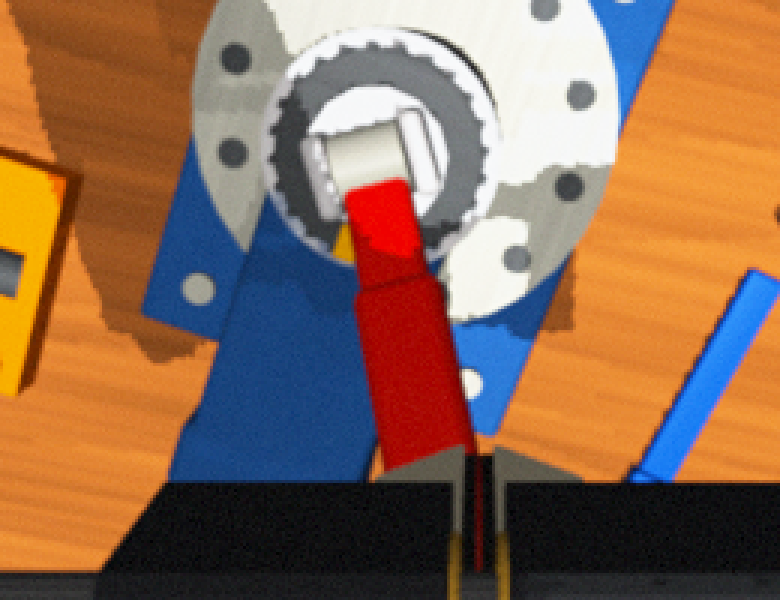

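The mark is seen at (345,240), partly behind the lever, and the left fingertip is pushing on the lever's side. Force stays low, so I'll keep stepping.

Request:
send_rows:
  moves:
    - {"x": 0.35,"y": -0.6,"z": 0,"twist": 0,"jaw": 1}

```text
clock: 10.3
tool_pos: [0.5785, -0.0841, 0.2198]
eef_rot: [-1.361, 1.086, 1.373]
force: [-4.0, -0.3, 1.5]
grip_width: 0.0002
```

Request:
send_rows:
  moves:
    - {"x": 0.25,"y": -0.5,"z": 0,"twist": 0,"jaw": 1}

```text
clock: 10.42
tool_pos: [0.5811, -0.0895, 0.2197]
eef_rot: [-1.361, 1.086, 1.373]
force: [-3.8, -0.1, 1.3]
grip_width: 0.0005
```

```bash
python3 mark.py w14 6 4
```

```text
tcp [ 0.5811 -0.0895  0.2197] F [-3.8 -0.1  1.3]
nyel 7 axis [ 0.5262 -0.1095] 32 mark [ 0.5482 -0.1147] r 0.0225 az deg -13.1 az fixed axis -12.4
lever az 16.8 centroid az 14.8 el 0.766 tip [ 0.5925 -0.0907  0.2386]
TCP rel polar r 0.0578 deg 20.7 jaw az 102.6 j7 1.34 clock 10.425
plan [(np.float64(0.18), np.float64(-0.58)), (np.float64(0.12), np.float64(-0.59)), (np.float64(0.06), np.float64(-0.6)), (np.float64(-0.0), np.float64(-0.61))] twist -0.105
```

```bash
cat > kn.py <<'E'
import sys
from h import *
def unwrap(n):
    z=np.load(n+'.npz');st=dict(tool_pos=z['tp'],eef_rot=z['er']);m=bot.camera_model('wrist')
    T=np.array(m['T_tool_cam']);Rt=Ro.from_rotvec(z['er']).as_matrix();R=Rt@T[:3,:3];c=Rt@T[:3,3]+z['tp'];K=np.array(m['mtx'])
    a=np.radians(np.arange(0,360,.5));r=np.arange(.017,.027,.0005)
    # centre from earlier fit, in this camera
    A,Rr=np.meshgrid(a,r);X=np.stack([.5262+Rr*np.cos(A),-.1096+Rr*np.sin(A),np.full_like(A,.159)],-1)
    q=(X-c)@R@K.T;uv=(q[...,:2]/q[...,2:]).astype(np.float32)
    g=cv2.cvtColor(z['p'],cv2.COLOR_RGB2GRAY)
    return cv2.remap(g,uv[...,0],uv[...,1],cv2.INTER_CUBIC).astype(float)
def rot(a,b,lo,hi):
    A,B=unwrap(a),unwrap(b);i=np.arange(int(lo*2),int(hi*2))
    hp=lambda x:x-cv2.blur(x,(31,1),borderType=cv2.BORDER_REFLECT)
    A,B=hp(A)[8:],hp(B)[8:];res=[]
    for s in np.arange(-8,44):   # half degrees clockwise
        x=A[:,i%720];y=B[:,(i-s)%720];res.append(np.corrcoef(x.ravel(),y.ravel())[0,1])
    k=np.argsort(res)[::-1][:1];pk=[(round((j-8)/2,1),round(res[j],2)) for j in range(1,51) if res[j]>res[j-1] and res[j]>res[j+1]]
    return pk
if __name__=='__main__':
    for b in sys.argv[4:]: print(b,rot(sys.argv[1],b,float(sys.argv[2]),float(sys.argv[3])))
E
python3 kn.py w11 70 300 w9 w10 w12 w13 w14
```

```text
w9 [(0.5, np.float64(0.75)), (15.0, np.float64(0.71))]
w10 [(0.0, np.float64(0.86)), (15.0, np.float64(0.83))]
w12 [(0.0, np.float64(0.89)), (14.5, np.float64(0.84))]
w13 [(-0.5, np.float64(0.81)), (14.5, np.float64(0.75))]
w14 [(-0.5, np.float64(0.69)), (14.5, np.float64(0.64))]
```

Request:
send_rows:
  moves:
    - {"x": 0.15,"y": -0.55,"z": 0,"twist": 0,"jaw": 1}

```text
clock: 10.6
tool_pos: [0.5828, -0.0955, 0.2197]
eef_rot: [-1.361, 1.086, 1.373]
force: [-4.0, 0.7, 2.3]
grip_width: 0.0007
```

```bash
python3 mark.py w15 6 4;python3 kn.py w11 70 300 w15
```

```text
tcp [ 0.5828 -0.0955  0.2197] F [-4.   0.7  2.3]
nyel 5 axis [ 0.5263 -0.1096] 32 mark [ 0.5492 -0.115 ] r 0.0236 az deg -13.3 az fixed axis -12.7
lever az 11.1 centroid az 9.3 el 0.765 tip [ 0.5937 -0.0973  0.2381]
TCP rel polar r 0.0576 deg 14.6 jaw az 102.6 j7 1.35 clock 10.6
plan [(np.float64(0.12), np.float64(-0.59)), (np.float64(0.06), np.float64(-0.6)), (np.float64(-0.0), np.float64(-0.61)), (np.float64(-0.07), np.float64(-0.6))] twist -0.105
w15 [(-0.5, np.float64(0.6)), (14.5, np.float64(0.53))]
```

Knurl tracking gives ring rotation to about 0.5°, and the ring is still standing still.

Request:
send_rows:
  moves:
    - {"x": 0.1,"y": -0.55,"z": 0,"twist": 0,"jaw": 1}

```text
clock: 10.78
tool_pos: [0.5842, -0.1021, 0.2197]
eef_rot: [-1.361, 1.086, 1.372]
force: [-3.5, 1.3, 1.1]
grip_width: 0.0
```

```bash
python3 mark.py w16 6 4|grep -v plan;python3 kn.py w11 70 300 w16
```

```text
tcp [ 0.5842 -0.1021  0.2197] F [-3.5  1.3  1.1]
nyel 0 axis [ 0.5262 -0.1096] 32 mark [ 0.5262 -0.1096] r 0.0 az deg 0.0 az fixed axis 153.1
lever az 4.6 centroid az 3.5 el 0.776 tip [ 0.5951 -0.1046  0.2392]
TCP rel polar r 0.0578 deg 7.9 jaw az 102.6 j7 1.36 clock 10.775
w16 [(-1.0, np.float64(0.55)), (14.0, np.float64(0.47))]
```

Request:
send_rows:
  moves:
    - {"x": 0,"y": -0.55,"z": 0,"twist": 0,"jaw": 1}

```text
clock: 10.95
tool_pos: [0.5851, -0.1085, 0.2201]
eef_rot: [-1.361, 1.086, 1.371]
force: [-2.2, 2.3, 3.2]
grip_width: 0.0006
```

```bash
python3 mark.py w17 6 4;python3 kn.py w11 70 300 w17
```

```text
tcp [ 0.5851 -0.1085  0.2201] F [-2.2  2.3  3.2]
nyel 1 axis [ 0.5262 -0.1096] 32 mark [ 0.5498 -0.1156] r 0.0244 az deg -14.4 az fixed axis -13.9
lever az 0.7 centroid az 0.7 el 0.771 tip [ 0.5955 -0.1087  0.2389]
TCP rel polar r 0.0581 deg 1.4 jaw az 102.5 j7 1.37 clock 10.95
plan [(np.float64(-0.02), np.float64(-0.61)), (np.float64(-0.08), np.float64(-0.6)), (np.float64(-0.14), np.float64(-0.59)), (np.float64(-0.2), np.float64(-0.57))] twist -0.105
w17 [(-1.5, np.float64(0.46)), (13.5, np.float64(0.4))]
```

```bash
python3 -c "
from h import *
a=np.load('w17.npz')['p'][80:280,100:360].repeat(2,0).repeat(2,1)
p,d=bot.capture('scene');np.savez('s17.npz',p=p,d=d)
b=cv2.resize(p[140:240,210:310],(400,400),interpolation=cv2.INTER_CUBIC)
save('w17.png',np.hstack([cv2.resize(a,(390,400)),b]))"
```

```text
(no output)
```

View pics/w17.png

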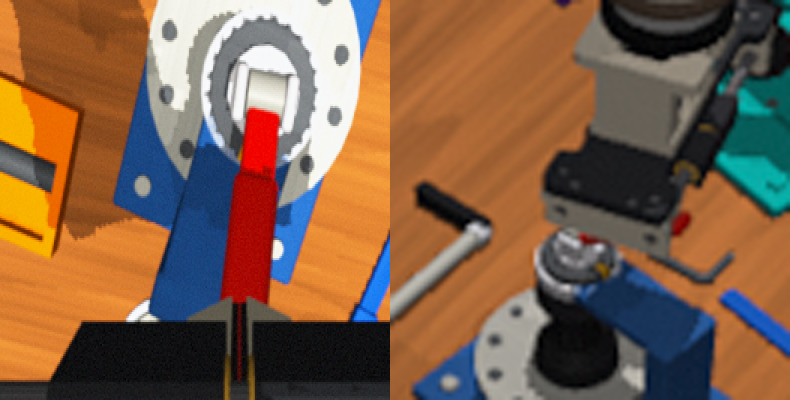

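Run:
```python
from h import *
z=np.load('w17.npz');d=z['d'];st=dict(tool_pos=z['tp'],eef_rot=z['er'])
print(z['tp'],Ro.from_rotvec(z['er']).as_matrix().round(3))
for u in (230,245,259,272,285):
  for v in (215,225,232,238,245,260):
    print((u,v),z['p'][v,u],w('wrist',[(u,v)],depth=[d[v,u]],st=st)[0].round(3) if d[v,u]>0 else None)
```

```text
[ 0.58505937 -0.1085472   0.22006288] [[ 0.003 -0.976 -0.217]
 [ 0.013 -0.217  0.976]
 [-1.    -0.006  0.012]]
(230, 215) [ 27  69 125] [ 0.598 -0.127  0.151]
(230, 225) [ 35  74 133] [ 0.606 -0.126  0.151]
(230, 232) [ 29  74 136] [ 0.611 -0.125  0.152]
(230, 238) [91 88 73] [ 0.577 -0.125  0.237]
(230, 245) [13 11 15] [ 0.551 -0.125  0.299]
(230, 260) [10 15 18] [ 0.551 -0.125  0.307]
(245, 215) [ 27  71 125] [ 0.596 -0.116  0.151]
(245, 225) [ 20  70 125] [ 0.604 -0.115  0.151]
(245, 232) [92 87 75] [ 0.575 -0.118  0.231]
(245, 238) [95 90 77] [ 0.576 -0.118  0.237]
(245, 245) [10  7  5] [ 0.55  -0.121  0.299]
(245, 260) [19 18 19] [ 0.55  -0.121  0.307]
(259, 215) [169   5   3] [ 0.572 -0.111  0.211]
(259, 225) [169  14   2] [ 0.577 -0.11   0.214]
(259, 232) [84 12  8] [ 0.575 -0.111  0.227]
(259, 238) [84  5 12] [ 0.576 -0.111  0.234]
(259, 245) [84 13  9] [ 0.575 -0.111  0.243]
(259, 260) [82 14  7] [ 0.579 -0.11   0.25 ]
(272, 215) [169   0   0] [ 0.57  -0.104  0.212]
(272, 225) [169  16   9] [ 0.575 -0.103  0.215]
(272, 232) [94 92 76] [ 0.572 -0.105  0.231]
(272, 238) [95 93 73] [ 0.573 -0.105  0.238]
(272, 245) [10 11 13] [ 0.549 -0.114  0.298]
(272, 260) [18 15 18] [ 0.548 -0.114  0.308]
(285, 215) [ 41 119 213] [ 0.637 -0.063  0.011]
(285, 225) [229 135  55] [ 0.654 -0.057 -0.   ]
(285, 232) [224 129  47] [ 0.664 -0.055 -0.001]
(285, 238) [98 90 77] [ 0.571 -0.099  0.238]
(285, 245) [10 12 13] [ 0.548 -0.11   0.299]
(285, 260) [22 16 17] [ 0.548 -0.111  0.307]
```

Run:
```python
from h import *
T=np.array(bot.camera_model('wrist')['T_tool_cam']);K=np.array(bot.camera_model('wrist')['mtx'])
for n in ('w1','w7','w17'):
  z=np.load(n+'.npz');d=z['d'];p=z['p']
  for u in (235,250,268,280):
    o=[]
    for v in range(222,244,3):
      X=T[:3,:3]@(np.linalg.inv(K)@[u,v,1]*d[v,u])+T[:3,3]
      if d[v,u]<.25: o.append((v,(X*1000).round().astype(int).tolist()))
    print(n,u,o[:5])
for y in (-.01,0,.01): 
  X=np.linalg.inv(T)@[.025,y,0.01,1];q=K@X[:3];print('tip y',y,q[:2]/q[2])
```

```text
w1 235 [(237, [-16, 11, -12]), (240, [-76, 37, -7]), (243, [-77, 36, -7])]
w1 250 [(231, [-9, 11, -5]), (234, [-12, 11, -4]), (237, [-16, 11, -4]), (240, [-75, 36, -3]), (243, [-78, 37, -2])]
w1 268 [(231, [-8, 11, 5]), (234, [-12, 11, 4]), (237, [-17, 11, 4]), (240, [-20, 11, 4]), (243, [-24, 11, 4])]
w1 280 [(234, [-13, 11, 10]), (237, [-16, 11, 10]), (240, [-76, 37, 6]), (243, [-78, 37, 6])]
w7 235 [(237, [-16, 11, -12]), (240, [-76, 37, -7]), (243, [-163, 76, 0])]
w7 250 [(231, [-9, 11, -5]), (234, [-13, 11, -4]), (237, [-17, 12, -4]), (240, [-74, 36, -3]), (243, [-78, 37, -2])]
w7 268 [(231, [-8, 11, 5]), (234, [-12, 11, 4]), (237, [-17, 12, 4]), (240, [-19, 11, 4]), (243, [-23, 11, 4])]
w7 280 [(234, [-13, 11, 10]), (237, [-16, 11, 10]), (240, [-75, 36, 6]), (243, [-79, 37, 6])]
w17 235 [(222, [69, -14, -18]), (225, [69, -16, -18]), (228, [68, -19, -18]), (231, [67, -21, -18]), (234, [69, -24, -18])]
w17 250 [(222, [6, 10, -5]), (225, [5, 9, -5]), (228, [4, 8, -5]), (231, [-9, 11, -5]), (234, [-13, 11, -4])]
w17 268 [(222, [7, 10, 5]), (225, [6, 9, 5]), (228, [5, 7, 5]), (231, [-9, 11, 5]), (234, [-13, 12, 4])]
w17 280 [(222, [10, 9, 12]), (234, [-13, 11, 10]), (237, [-16, 11, 10]), (240, [-75, 36, 6]), (243, [-76, 36, 6])]
tip y -0.01 [275.14029389 241.44908429]
tip y 0 [275.33163029 226.53090693]
tip y 0.01 [275.52838774 211.19005875]
```

Run:
```python
from h import *
z=np.load('s17.npz');p,d=z['p'],z['d'];st=bot.read_state();print(st['tool_pos'],st['force'])
m=bot.camera_model('scene')
def pr(X): 
    q=np.array(m['mtx'])@(np.array(m['R'])@X+np.array(m['t']));return (q[:2]/q[2]).round(1)
t=np.array(st['tool_pos'])
for dz in (-.025,0,.01,.03,.06): print(dz,pr(t+[0,0,dz]))
v,u=np.mgrid[140:240,210:310]
P=w('scene',np.c_[u.ravel(),v.ravel()],depth=d[v,u].ravel());C=p[v,u].reshape(-1,3)
s=(np.hypot(*(P[:,:2]-t[:2]).T)<.03)&(P[:,2]>.165)
o=np.argsort(P[s][:,2])
for a,b,uv in list(zip(P[s][o],C[s][o],np.c_[u.ravel(),v.ravel()][s][o]))[:60:2]: print(a.round(3),b,uv)
```

```text
[ 0.58523873 -0.10965273  0.2199974 ] [-2.15164698  1.59695545  3.14245778]
-0.025 [276. 203.]
0 [276.5 196.1]
0.01 [276.6 193.3]
0.03 [277.  187.5]
0.06 [277.5 178.6]
[ 0.556 -0.117  0.194] [105  90  85] [265 200]
[ 0.602 -0.102  0.227] [115  16   8] [284 195]
[ 0.6   -0.113  0.229] [125   9   7] [281 197]
[ 0.596 -0.106  0.231] [97 42 37] [281 194]
[ 0.6   -0.108  0.231] [137  14   5] [282 195]
[ 0.598 -0.11   0.232] [121  22  17] [281 195]
[ 0.6   -0.104  0.232] [133  12   8] [283 194]
[ 0.604 -0.115  0.233] [121   3   1] [282 197]
[ 0.597 -0.112  0.233] [90 51 46] [280 195]
[ 0.597 -0.104  0.233] [106  46  35] [282 193]
[ 0.597 -0.1    0.234] [152  83  43] [283 192]
[ 0.599 -0.103  0.234] [132  36  19] [283 193]
[ 0.603 -0.113  0.234] [132  10   8] [282 196]
[ 0.592 -0.096  0.238] [59 52 49] [282 189]
[ 0.594 -0.1    0.239] [77 64 54] [282 190]
[ 0.596 -0.112  0.243] [36 35 35] [280 192]
[ 0.606 -0.104  0.312] [63 49 25] [287 171]
[ 0.61  -0.101  0.313] [81 63 31] [289 171]
[ 0.605 -0.098  0.314] [21 20 23] [288 169]
[ 0.606 -0.103  0.315] [15 14 18] [287 170]
[ 0.604 -0.088  0.315] [33 34 36] [290 166]
[ 0.604 -0.092  0.315] [20 22 24] [289 167]
[ 0.613 -0.111  0.316] [25 28 31] [288 173]
[ 0.614 -0.107  0.316] [75 58 32] [289 172]
[ 0.608 -0.095  0.316] [34 33 36] [290 168]
[ 0.612 -0.101  0.316] [23 24 28] [290 170]
[ 0.608 -0.103  0.316] [18 19 23] [288 170]
[ 0.608 -0.116  0.317] [17 18 21] [285 173]
[ 0.611 -0.094  0.317] [43 43 47] [291 168]
[ 0.609 -0.092  0.318] [47 48 52] [291 167]
```

The depth readings show the fingertips sit about 33 mm higher than stated (tool x ≈ -8 mm), so they had ridden up onto the lever's upper face. I'll lift, back off, and come down lower beside the lever.

Request:
send_rows:
  moves:
    - {"x": 0,"y": 0,"z": 2,"twist": 0,"jaw": 1}
    - {"x": 0,"y": 2,"z": 0,"twist": 0,"jaw": 1}
    - {"x": 0,"y": 1.7,"z": 0,"twist": 0,"jaw": 1}
    - {"x": -0.3,"y": 0,"z": -2,"twist": 0,"jaw": 1}
    - {"x": 0,"y": 0,"z": -2,"twist": 0,"jaw": 1}
    - {"x": 0,"y": 0,"z": -1,"twist": 0,"jaw": 1}
    - {"x": 0,"y": 0,"z": 0,"twist": 0,"jaw": 1}

```text
clock: 11.92
tool_pos: [0.5823, -0.0712, 0.1866]
eef_rot: [-1.362, 1.087, 1.367]
force: [-0.3, 0.3, 0.2]
grip_width: 0.0
```

```bash
python3 mark.py w18 6 4;python3 kn.py w11 70 300 w18
```

```text
tcp [ 0.5823 -0.0712  0.1866] F [-0.3  0.3  0.2]
nyel 0 axis [ 0.5262 -0.1097] 32 mark [ 0.5262 -0.1097] r 0.0 az deg 0.0 az fixed axis 158.3
lever az 2.5 centroid az 3.0 el 0.645 tip [ 0.5804 -0.1071  0.2181]
TCP rel polar r 0.0675 deg 35.0 jaw az 102.4 j7 1.28 clock 11.925
plan [(np.float64(0.32), np.float64(-0.51)), (np.float64(0.27), np.float64(-0.55)), (np.float64(0.21), np.float64(-0.57)), (np.float64(0.15), np.float64(-0.59))] twist -0.105
w18 [(0.0, np.float64(0.81)), (15.0, np.float64(0.8))]
```

Request:
send_rows:
  moves:
    - {"x": 0,"y": -0.9,"z": 0.2,"twist": 0,"jaw": 1}
    - {"x": 0,"y": -0.6,"z": 0,"twist": 0,"jaw": 1}

```text
clock: 12.22
tool_pos: [0.583, -0.0842, 0.1901]
eef_rot: [-1.361, 1.082, 1.369]
force: [-1.0, 9.3, -1.4]
grip_width: 0.0002
```

```bash
python3 mark.py w19 6 4|grep -v plan;python3 kn.py w18 70 300 w19
```

```text
tcp [ 0.583  -0.0842  0.1901] F [-1.   9.3 -1.4]
nyel 0 axis [ 0.5261 -0.1097] 32 mark [ 0.5261 -0.1097] r 0.0 az deg 0.0 az fixed axis 159.4
lever az 1.3 centroid az 1.6 el 0.643 tip [ 0.5831 -0.1082  0.22  ]
TCP rel polar r 0.0617 deg 24.7 jaw az 102.5 j7 1.31 clock 12.225
w19 [(-0.5, np.float64(0.87)), (14.5, np.float64(0.8))]
```

Request:
send_rows:
  moves:
    - {"x": 0,"y": -0.5,"z": 0,"twist": 0,"jaw": 1}

```text
clock: 12.4
tool_pos: [0.5828, -0.0853, 0.1907]
eef_rot: [-1.358, 1.075, 1.373]
force: [-1.1, 11.2, -2.4]
grip_width: 0.0007
```

```bash
python3 mark.py w20 6 4;python3 kn.py w18 70 300 w20
```

```text
tcp [ 0.5828 -0.0853  0.1907] F [-1.1 11.2 -2.4]
nyel 0 axis [ 0.5262 -0.1096] 32 mark [ 0.5262 -0.1096] r 0.0 az deg 0.0 az fixed axis 154.8
lever az 1.2 centroid az 1.2 el 0.643 tip [ 0.5828 -0.1085  0.2198]
TCP rel polar r 0.061 deg 23.9 jaw az 102.7 j7 1.32 clock 12.4
plan [(np.float64(0.22), np.float64(-0.57)), (np.float64(0.16), np.float64(-0.59)), (np.float64(0.09), np.float64(-0.6)), (np.float64(0.03), np.float64(-0.61))] twist -0.105
w20 [(-0.5, np.float64(0.83)), (14.5, np.float64(0.79))]
```

11 N at the lever means it's snug, and the ring is still at 0. Larger commanded steps are needed against the arm's compliance, and I'll track the ring after each.

Request:
send_rows:
  moves:
    - {"x": 0,"y": -0.8,"z": 0,"twist": 0,"jaw": 1}

```text
clock: 12.58
tool_pos: [0.5826, -0.0884, 0.1912]
eef_rot: [-1.356, 1.066, 1.378]
force: [-0.1, 12.2, -3.5]
grip_width: 0.0004
```

```bash
python3 mark.py w21 6 4|grep -v plan;python3 kn.py w18 70 300 w21
```

```text
tcp [ 0.5826 -0.0884  0.1912] F [-0.1 12.2 -3.5]
nyel 0 axis [ 0.5261 -0.1096] 32 mark [ 0.5261 -0.1096] r 0.0 az deg 0.0 az fixed axis 158.0
lever az -2.6 centroid az -2.5 el 0.645 tip [ 0.5813 -0.1121  0.2189]
TCP rel polar r 0.0597 deg 21.2 jaw az 102.9 j7 1.33 clock 12.575
w21 [(3.0, np.float64(0.77)), (18.0, np.float64(0.75))]
```

Request:
send_rows:
  moves:
    - {"x": 0,"y": -0.85,"z": 0,"twist": 0,"jaw": 1}

```text
clock: 12.75
tool_pos: [0.5826, -0.0927, 0.1915]
eef_rot: [-1.353, 1.057, 1.382]
force: [0.0, 12.9, -4.8]
grip_width: 0.0006
```

```bash
python3 mark.py w22 6 4|grep -v plan;python3 kn.py w18 70 300 w22;python3 kn.py w21 70 300 w22
```

```text
tcp [ 0.5826 -0.0927  0.1915] F [ 0.  12.9 -4.8]
nyel 0 axis [ 0.5262 -0.1096] 32 mark [ 0.5262 -0.1096] r 0.0 az deg 0.0 az fixed axis 152.5
lever az -8.4 centroid az -8.1 el 0.644 tip [ 0.5781 -0.1171  0.2168]
TCP rel polar r 0.0582 deg 17.2 jaw az 103.1 j7 1.35 clock 12.75
w22 [(8.0, np.float64(0.72))]
w22 [(5.0, np.float64(0.92)), (20.0, np.float64(0.88))]
```

Request:
send_rows:
  moves:
    - {"x": 0,"y": -0.5,"z": 0,"twist": 0,"jaw": 1}

```text
clock: 12.92
tool_pos: [0.5825, -0.0943, 0.1916]
eef_rot: [-1.35, 1.05, 1.386]
force: [-0.1, 10.8, -4.3]
grip_width: 0.0003
```

Request:
send_rows:
  moves:
    - {"x": 0,"y": 1.5,"z": 0,"twist": 0,"jaw": 1}
    - {"x": 0,"y": 1,"z": 2,"twist": 0,"jaw": 1}
    - {"x": 0,"y": 0.5,"z": 3,"twist": 0,"jaw": 1}
    - {"x": 0,"y": 0,"z": 3,"twist": 0,"jaw": 1}
    - {"x": 0,"y": 0,"z": 3,"twist": 0,"jaw": 1}
    - {"x": 0,"y": 0,"z": 0,"twist": 0,"jaw": 1}

```text
clock: 13.68
tool_pos: [0.5842, -0.0642, 0.3131]
eef_rot: [-1.356, 1.05, 1.378]
force: [-0.4, 0.4, -0.4]
grip_width: 0.0004
```

```bash
python3 mark.py w23 6 4|grep -v plan;python3 kn.py w18 70 300 w23;python3 kn.py w22 70 300 w23
python3 -c "
from h import *
save('w23.png',cv2.resize(np.load('w23.npz')['p'],None,fx=1.5,fy=1.5,interpolation=cv2.INTER_CUBIC)); print(Ro.from_rotvec(bot.read_state()['eef_rot']).as_matrix().round(3))"
```

```text
tcp [ 0.5842 -0.0642  0.3131] F [-0.4  0.4 -0.4]
nyel 0 axis [ 0.5262 -0.1095] 31 mark [ 0.5262 -0.1095] r 0.0 az deg 0.0 az fixed axis 147.4
lever az -8.7 centroid az -8.8 el 0.633 tip [ 0.5996 -0.1208  0.2323]
TCP rel polar r 0.0733 deg 38.7 jaw az 103.2 j7 1.38 clock 13.675
w23 [(-3.5, np.float64(0.8)), (11.5, np.float64(0.83))]
w23 [(3.5, np.float64(0.72)), (18.0, np.float64(0.71))]
[[ 0.013 -0.974 -0.227]
 [ 0.039 -0.227  0.973]
 [-0.999 -0.022  0.035]]
```

View pics/w23.png

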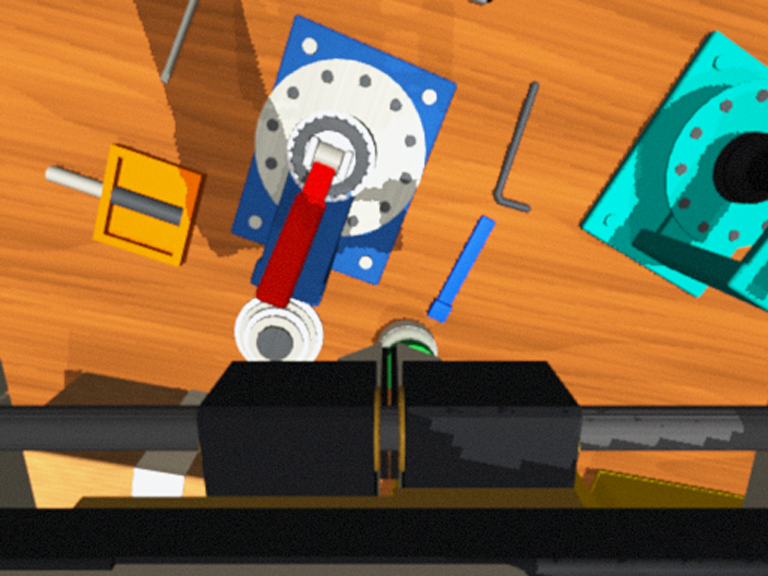

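The lever at (300,240) points out over the arm and hides the mark. The knurls give 10–11.5° of ring turn, and the lever's travel past snug gives about 10°. Everything else looks in place. Now I'll fold the lever by pressing down near its outer end.

Request:
send_rows:
  moves:
    - {"x": 0.7,"y": -2.9,"z": 0,"twist": 0,"jaw": 1}
    - {"x": 0.7,"y": -2.8,"z": -1,"twist": 0,"jaw": 1}
    - {"x": 0,"y": 0,"z": -3,"twist": 0,"jaw": 1}
    - {"x": 0,"y": 0,"z": -2,"twist": 0,"jaw": 1}
    - {"x": 0,"y": 0,"z": 0,"twist": 0,"jaw": 1}

```text
clock: 14.35
tool_pos: [0.5964, -0.1251, 0.2496]
eef_rot: [-1.357, 1.057, 1.378]
force: [-1.0, 0.2, 0.6]
grip_width: 0.0003
```

```bash
python3 mark.py w24 6 1|grep -v plan;python3 kn.py w18 70 300 w24
```

```text
tcp [ 0.5964 -0.1251  0.2496] F [-1.   0.2  0.6]
nyel 17 axis [ 0.5262 -0.1095] 31 mark [ 0.5462 -0.118 ] r 0.0218 az deg -22.8 az fixed axis -22.5
lever az -10.0 centroid az -10.2 el 0.662 tip [ 0.6046 -0.1235  0.2382]
TCP rel polar r 0.0711 deg -12.3 jaw az 103.1 j7 1.43 clock 14.35
w24 [(9.5, np.float64(0.36))]
```

Request:
send_rows:
  moves:
    - {"x": 0.2,"y": 0.2,"z": -1.5,"twist": 0,"jaw": 1}
    - {"x": 0,"y": 0,"z": -1.2,"twist": 0,"jaw": 1}
    - {"x": 0.1,"y": 0,"z": -1.2,"twist": 0,"jaw": 1}

```text
clock: 14.78
tool_pos: [0.6053, -0.1218, 0.2146]
eef_rot: [-1.366, 1.048, 1.367]
force: [4.1, -1.8, 8.2]
grip_width: 0.0006
```

```bash
python3 mark.py w25 6 1|grep -v plan;python3 kn.py w18 70 300 w25
```

```text
tcp [ 0.6053 -0.1218  0.2146] F [ 4.1 -1.8  8.2]
nyel 28 axis [ 0.5262 -0.1095] 32 mark [ 0.5467 -0.1182] r 0.0223 az deg -23.2 az fixed axis -22.7
lever az -9.9 centroid az -10.3 el 0.532 tip [ 0.6075 -0.124   0.2242]
TCP rel polar r 0.0792 deg -8.5 jaw az 103.2 j7 1.4 clock 14.775
w25 [(9.0, np.float64(0.32))]
```

Folding works (elevation now 0.53), and the lever's azimuth is unchanged. I'll keep pressing.

Request:
send_rows:
  moves:
    - {"x": 0,"y": -0.1,"z": -1.5,"twist": 0,"jaw": 1}
    - {"x": 0,"y": 0,"z": -1.2,"twist": 0,"jaw": 1}

```text
clock: 15.08
tool_pos: [0.6099, -0.1223, 0.189]
eef_rot: [-1.371, 1.042, 1.359]
force: [2.8, -0.6, 6.1]
grip_width: 0.0004
```

```bash
python3 mark.py w26 6 1|grep -v plan
```

```text
tcp [ 0.6099 -0.1223  0.189 ] F [ 2.8 -0.6  6.1]
nyel 20 axis [ 0.5263 -0.1095] 32 mark [ 0.5469 -0.1186] r 0.0225 az deg -23.9 az fixed axis -23.5
lever az -10.0 centroid az -10.2 el 0.26 tip [ 0.6097 -0.1244  0.1976]
TCP rel polar r 0.0838 deg -8.5 jaw az 103.2 j7 1.39 clock 15.075
```

Request:
send_rows:
  moves:
    - {"x": 0,"y": -0.1,"z": -1.2,"twist": 0,"jaw": 1}
    - {"x": 0,"y": 0,"z": -0.6,"twist": 0,"jaw": 1}

```text
clock: 15.38
tool_pos: [0.6112, -0.1227, 0.1711]
eef_rot: [-1.373, 1.04, 1.357]
force: [0.9, 0.2, 5.5]
grip_width: 0.0007
```

Request:
send_rows:
  moves:
    - {"x": 0,"y": 0,"z": -0.6,"twist": 0,"jaw": 1}

```text
clock: 15.5
tool_pos: [0.6119, -0.1226, 0.1661]
eef_rot: [-1.374, 1.039, 1.356]
force: [0.7, -0.2, 11.2]
grip_width: 0.0006
```

```bash
python3 mark.py w27 6 1|grep -v plan
```

```text
tcp [ 0.6119 -0.1226  0.1661] F [ 0.7 -0.2 11.2]
nyel 27 axis [ 0.5263 -0.1095] 32 mark [ 0.6017 -0.1136] r 0.0755 az deg -3.1 az fixed axis -2.8
lever az -10.3 centroid az -10.5 el 0.034 tip [ 0.6072 -0.1243  0.178 ]
TCP rel polar r 0.0858 deg -8.4 jaw az 103.2 j7 1.37 clock 15.5
```

Request:
send_rows:
  moves:
    - {"x": 0,"y": 0,"z": -0.3,"twist": 0,"jaw": 1}

```text
clock: 15.68
tool_pos: [0.6123, -0.1224, 0.1645]
eef_rot: [-1.375, 1.039, 1.355]
force: [-2.2, -0.9, 13.3]
grip_width: 0.0005
```

```bash
python3 mark.py w28 6 1|grep -v plan
python3 - <<'E'
from h import *
z=np.load('w28.npz');st=dict(tool_pos=z['tp'],eef_rot=z['er']);v,u=np.mgrid[:384,:512]
P=w('wrist',np.c_[u.ravel(),v.ravel()],depth=z['d'].ravel(),st=st)
h=cv2.cvtColor(z['p'],cv2.COLOR_RGB2HSV).reshape(-1,3)
m=((h[:,0]<8)|(h[:,0]>172))&(h[:,1]>140)&(P[:,2]>.165)&(P[:,2]<.2)
r=np.hypot(*(P[:,:2]-[.5265,-.11]).T)
for a in np.arange(.02,.09,.01):
    s=m&(r>a)&(r<a+.01);print(a.round(2),s.sum(),np.median(P[s,2]).round(4) if s.any() else '')
E
```

```text
tcp [ 0.6123 -0.1224  0.1645] F [-2.2 -0.9 13.3]
nyel 78 axis [ 0.5262 -0.1095] 32 mark [ 0.6483 -0.1181] r 0.1223 az deg -4.0 az fixed axis -3.8
lever az -10.1 centroid az -10.3 el 0.027 tip [ 0.6079 -0.1242  0.1775]
TCP rel polar r 0.0862 deg -8.2 jaw az 103.2 j7 1.37 clock 15.675
0.02 686 0.1759
0.03 826 0.1763
0.04 758 0.1762
0.05 716 0.1761
0.06 668 0.176
0.07 440 0.176
0.08 12 0.195
```

The lever's top face is level along its whole length (0.176 m), so it's flat. I'll release straight up and check.

Request:
send_rows:
  moves:
    - {"x": 0,"y": 0,"z": 3,"twist": 0,"jaw": 1}
    - {"x": 0,"y": 0,"z": 5,"twist": 0,"jaw": 1}
    - {"x": 0,"y": 0,"z": 5,"twist": 0,"jaw": 1}
    - {"x": 2,"y": -1,"z": 3,"twist": 0,"jaw": 1}
    - {"x": 4,"y": -1,"z": 0,"twist": 0,"jaw": 1}
    - {"x": 0,"y": 0,"z": 0,"twist": 0,"jaw": 1}

```text
clock: 16.48
tool_pos: [0.6661, -0.1421, 0.3259]
eef_rot: [-1.369, 1.048, 1.37]
force: [0.2, 0.3, -0.2]
grip_width: 0.0005
```

```bash
python3 mark.py w29 6 1|grep -v plan
python3 - <<'E'
from h import *
z=np.load('w29.npz');st=dict(tool_pos=z['tp'],eef_rot=z['er']);v,u=np.mgrid[:384,:512]
P=w('wrist',np.c_[u.ravel(),v.ravel()],depth=z['d'].ravel(),st=st)
h=cv2.cvtColor(z['p'],cv2.COLOR_RGB2HSV).reshape(-1,3)
m=((h[:,0]<8)|(h[:,0]>172))&(h[:,1]>140)&(P[:,2]>.165)&(P[:,2]<.2)
r=np.hypot(*(P[:,:2]-[.5265,-.11]).T)
for a in np.arange(.02,.1,.01):
    s=m&(r>a)&(r<a+.01);print(a.round(2),s.sum(),np.median(P[s,2]).round(4) if s.any() else '')
i=cv2.resize(z['p'],None,fx=1.5,fy=1.2)
s,_=bot.capture('scene');b=cv2.resize(s[150:250,210:310],(400,400),interpolation=cv2.INTER_CUBIC)
k=cv2.resize(z['p'][0:256,130:386],(400,400),interpolation=cv2.INTER_CUBIC);save('w29.png',np.hstack([k,b]))
E
```

```text
tcp [ 0.6661 -0.1421  0.3259] F [ 0.2  0.3 -0.2]
nyel 0 axis [ 0.5263 -0.1093] 31 mark [ 0.5263 -0.1093] r 0.0 az deg 0.0 az fixed axis 134.9
lever az -8.9 centroid az -9.5 el 0.003 tip [ 0.6199 -0.1245  0.1768]
TCP rel polar r 0.1427 deg -13.0 jaw az 103.3 j7 1.51 clock 16.475
0.02 192 0.1764
0.03 236 0.1768
0.04 231 0.1768
0.05 225 0.1768
0.06 217 0.1768
0.07 214 0.1768
0.08 207 0.1768
0.09 87 0.1764
```

View pics/w29.png

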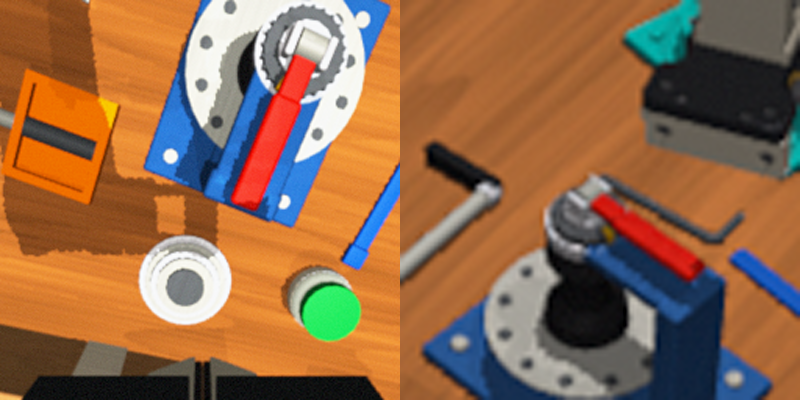

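The lever lies flat (elevation 0.003 rad) and the mark shows beside it. Bystanders are undisturbed and the robot is clear, so I'll hand in.

```bash
python3 -c "
from workcell import bot
print(bot.finish_job())"
```

```text
the job is handed in; nothing more can be done
None
```

The axle on the blue stand is snug, its ring has turned about 10°, and the lever is folded flat with the robot clear. I handed the job in at about 16.5 s of the 59 s.

**Screwing in:** I swung the lever clockwise about 102° until the push needed rose from 2–4 N to 11–12 N (snug). I then turned it about 10° more, before folding it.

**Ring turn:** The lever moved about 10.5° after snug. The ring's knurls gave 9 to 11.5°, though the last two of those were weak matches. Partial views of the yellow mark suggested about 16°, because the lever hides part of it. I never saw the whole mark at the end, so the best estimate is 10–11°, and all readings are under 20°.

**Fold:** I pressed the lever down with at most about 13 N. After release it was level to within 0.003 rad, with its top face at about 0.177 m all along. The force on the tool was about zero.

**Surprises:**
- The shut fingertips were about 33 mm higher than the description says, so they slipped onto the top of the lever once. I backed off and pushed again from lower down; the ring had not moved.
- Joint 7 came near its limit, so I re-oriented the gripper once.

The things near the stand looked undisturbed in the last pictures. I did not measure the bystanders' positions.

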